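# Level the kitchen balance

### The job

The kitchen balance stands tipped: one pan carries the tall tin and a flat fish tin, the other only one flat fish tin. Move the right one of these three tins across to the other pan so that both pans come to rest level, with all three tins standing upright on the pans.

Things in the scene. Friction and masses are not known exactly. Their poses are not given: they have to be found in the camera images.
- balance: Fixed two-pan balance, any yaw: white housing 125x270x50 mm. Origin: middle of its underside on the worktop, z up. Steel pans centred at y = +100 and -100 mm, flat ovals 200 mm along x by 116 mm along y. They stay horizontal and move oppositely: pan tops 85 mm high when level; at the start the heavy one at 75, the light one at 95. Equal loads settle level in about 1 s, wherever on the pans they stand.
- tall_tin: Upright tin can with printed label, 57 mm diameter, 72 mm tall, 0.18 kg: weighs as much as two flat fish tins. Origin: centre of its underside, z up. It starts on the low pan with one flat fish tin beside it, one at about x = +50, the other at x = -50 mm of the balance's frame. While it outweighs the other pan by a flat tin or more, the pans stay at 75 and 95 mm.
- flat_tin_1: Round flat golden fish tin with a pull ring, 67 mm diameter, 33 mm tall, 0.09 kg. Origin: centre of its underside, z up. At the start it stands upright on one of the balance's pans, the low one, beside the tall tin. Like tins on the bare worktop are bystanders.
- flat_tin_2: Round flat golden fish tin with a pull ring, 67 mm diameter, 33 mm tall, 0.09 kg. Origin: centre of its underside, z up. At the start it stands upright on one of the balance's pans, the high one, alone, at about x = +50 or -50 mm of the balance's frame; the other half of this pan is free.
There are look-alikes about, which are no part of the job. What is shaped like the flat_tin_1 but blue is not meant. What is shaped like the tall_tin but black is not meant.

How it is judged:
By the outcome, as a careful person would: the job done as asked, in the order asked, and still so for the second after the job is handed in, with the robot touching nothing.
It also fails if it takes over 32 s, if anything falls off the work surface, if the arm or the gripper's body presses on something with over 40 N, if the wrist force passes 120 N, or if a joint passes its speed limit or range.

### The arm

A 6-joint arm with a two-finger parallel gripper is mounted at the origin on a cart in front of the work surface, level with it; the furniture and walls round the work are solid. World frame = base frame: x ahead of the robot, y to its left, z up, the work surface at z = 0. Lengths are in mm, angles in rad, forces in N, time in s.
With the tool pointing down it reaches from about 400 to 925 mm from the base axis. Payload 12.5 kg.
Tool frame: the origin (TCP) lies midway between the tips of the shut fingers; the grasp point (between the pads) lies 19 mm behind it; z points along the fingers, y is the direction in which the jaws open and shut (so a half turn about z gives the same grasp; the last joint's range is limited). The gripper opens to 95 mm and grips with 3 to 60 N. Pads are 20 mm wide; open, the fingers measure 119 mm over their backs; the gripper's body (75 mm by 180 mm) begins 59 mm behind the grasp point.
Start: joints at [1.054, 0.491, 1.559, -0, 1.092, -0.106], TCP at [249.575, 573.026, 214.661] pointing down, gripper open.
Joint ranges: [-3.1, 3.1], [-0.84, 2.19], [0.05, 2.79], [-1.13, 4.28], [0.06, 2.93], [-2.69, 2.69]. Speed limits (rad/s): [2.22, 2.22, 2.79, 3.14, 3.14, 3.14].

### API

Orientations are given as [roll, pitch, yaw] about the fixed x, y, z axes, in that order (R = Rz(yaw) Ry(pitch) Rx(roll)).
In Python, from cell import * gives the robot as it stands. The module is installed in compiled form; this text tells all that it offers.
- The arm moves only by the tool carry_out, never from a script. Its argument "moves" is a list of rows, each an object of numbers: "dx", "dy", "dz": the shift along the tool's x, y, z in m; "twist": the turn about the tool's z in degrees. A call has 1 to 5 rows; each row is the pose to reach, as a shift and turn from the pose commanded when the call began, along the tool's axes at that moment; what a row does not reach only later rows make up. A row lasts 1/10 s, in which the tool goes at most 50 mm and 8.59 degrees, less where a joint would pass 70% of its speed; a pose out of reach is approached as far as the arm can. A call with a gripper value outside its range is refused whole. "grip" is the finger opening in m, from 0 to 0.0951, set as the call begins (left out, the last holds). The fingers move at their own pace and stop on an object; the grip force is fixed at half the most. Time passes only in rows, so rows that repeat a pose let the fingers close. It gives the time, the measured TCP pose, the force and the opening at its end, in the units of the state.
- state(): the state, without advancing time (a new reading comes with each control period).
- read_camera(name): name is "scene" or "top" or "wrist"; returns (picture, depth): 480x640x3 uint8, red, green, blue; 480x640 float32, mm along the optical axis (not along the pixel's ray), 0 where there is no reading.
- camera_info(name): a dict with "mtx" (3x3 intrinsics, pixels), "R" (3x3) and "t" (3): a world point X has camera coordinates R X + t. Camera axes: x right, y down, z forward; pixel columns grow to the right and rows downward; lengths in mm; the calibration is good to about 2 mm. A picture is of the moment at which its call begins: read the wrist's pose just before it. camera_info takes no time and is no camera call; for the wrist camera it gives the pose at the moment of the call.
- job_done(): hands the job in, once; it reports no verdict.
The state is a dict: "t": time; "joints": joint angles; "qvel": joint speeds; "tau": joint torques, N m; "eef_pos": TCP position; "tcp_rot": TCP orientation; "ft_force": force on the tool from outside, world axes, zero at the start; "moment": the same for the moment, N m; "opening": opening from 0.0 (shut) to 1.0 (fully open).
Only numpy, scipy, OpenCV 4.12 (cv2) and the standard library are available. Lean on these libraries where they do the work, as an engineer would, in place of code of your own. Each camera call takes 0.05 s, during which the arm holds its last target. There are 200 camera calls.

## Working session

There is one attempt and no reset: what is moved stays moved. The work goes in short steps, Python scripts to look and compute and a tool call to move; the robot and the scene stay as the last step left them, time stands still between calls to the robot, and variables do not carry over. Pictures are saved under pics/ and viewed, about 8 in all and at most 12, crops included, and the job is handed in when it is done.

Besides the shell and the picture viewer there is one more tool, called after "Emit:" by a JSON object that holds its "fn" and its "kwargs", one argument or row to a line. carry_out: Moves the arm, as the interface text tells. Its arguments: {"type":"object","properties":{"moves":{"type":"array","items":{"type":"object","properties":{"dx":{"type":"number"},"dy":{"type":"number"},"dz":{"type":"number"},"twist":{"type":"number"}}}},"grip":{"type":"number"}},"required":["moves"]}

```bash
mkdir -p pics; python3 - <<'E'
from cell import *
import cv2,numpy as np
s=state();print(s['t'],s['eef_pos'],s['tcp_rot'],s['joints'])
for n in("scene","top"):
    p,d=read_camera(n);cv2.imwrite(f"pics/{n}1.png",p[:,:,::-1]);np.savez(f"pics/{n}1.npz",p=p,d=d,**camera_info(n))
E
```

```text
0.0 [249.41902303 572.79732818 214.05999092] [-3.14045570e+00 -1.20445774e-04  2.73084456e+00] [ 1.05443646e+00  4.91556327e-01  1.55946041e+00 -8.77767346e-08
  1.09171923e+00 -1.05611808e-01]
```

View pics/top1.png

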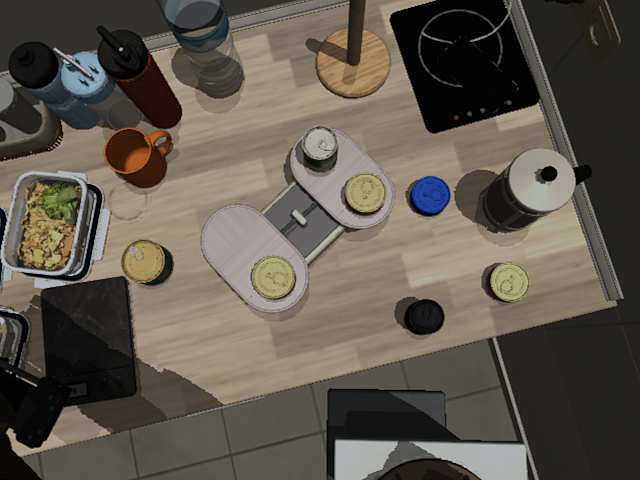

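View pics/scene1.png

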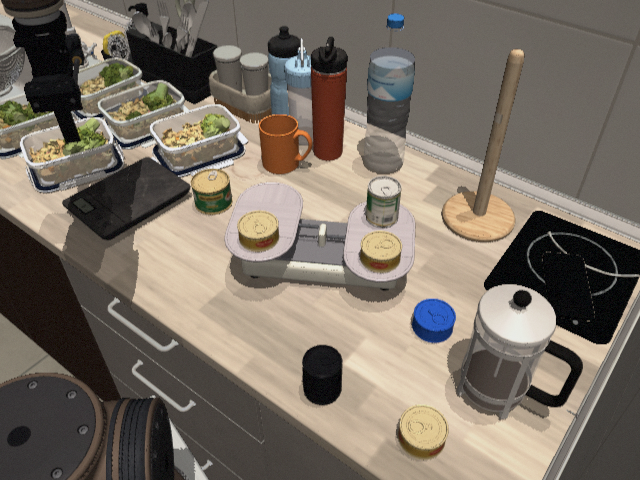

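Top view: the low pan carries the tall tin (320,148) and a golden flat tin (365,193), the high pan a golden flat tin (273,277). The flat tin at (509,282) is a bystander on the worktop, (430,196) is blue, and the can at (425,317) is black. Moving the flat tin at (365,193), flat_tin_1, gives 2:2 units. Next I measure and confirm with a crop.

```bash
cat >h.py <<'E'
import numpy as np,cv2
def world(z,u,v,zp=None,r=3):
    """pixel -> world, with depth or on the plane z=zp"""
    K,R,t=z['mtx'],z['R'],z['t']
    ray=np.linalg.inv(K)@[u,v,1]
    if zp is None:
        w=z['d'][v-r:v+r+1,u-r:u+r+1]; c=ray*np.median(w[w>0]); return R.T@(c-t)
    o=-R.T@t; q=R.T@ray; return o+q*(zp-o[2])/q[2]
E
python3 - <<'E'
from h import *
z=dict(np.load('pics/top1.npz'))
np.set_printoptions(precision=1,suppress=True)
for n,u,v in [("flat1",365,193),("flat2",273,277),("tall",320,136),("byst",509,282),("panL",235,235),("panL2",225,245),("panR",345,165),("panR2",375,217),("house",300,215),("bluetin",430,192),("black",425,308),("mid",299,220),("bottle",200,10),("towelpole",356,10)]:
    print(n,world(z,u,v))
K,R,t=z['mtx'],z['R'],z['t']
print('cam',-R.T@t)
# pan pixels by height
vv,uu=np.mgrid[110:330,190:410]
c=np.linalg.inv(K)@np.stack([uu.ravel(),vv.ravel(),np.ones(uu.size)])*z['d'][vv,uu].ravel()
X=(R.T@(c-t[:,None])).T; ok=z['d'][vv,uu].ravel()>0
for lo,hi in[(68,82),(88,102),(102,116),(120,134),(138,155)]:
    m=ok&(X[:,2]>lo)&(X[:,2]<hi)
    img=np.zeros(uu.shape,np.uint8); img.ravel()[m]=1
    n,l,st,ce=cv2.connectedComponentsWithStats(img)
    for i in range(1,n):
        if st[i,4]>150:
            P=X[(l.ravel()==i)]; rr=cv2.minAreaRect(P[:,:2].astype(np.float32)); print(lo,hi,st[i,4],'z',np.median(P[:,2]),rr)
p=z['p'][110:330,190:410,::-1]; s=z['p'][:,:,::-1]
sc=dict(np.load('pics/scene1.npz'))['p'][170:300,215:425,::-1]
a=cv2.resize(p,(500,500),interpolation=3);b=cv2.resize(sc,(300,186),interpolation=3)
o=np.zeros((500,800,3),np.uint8);o[:,:500]=a;o[:186,500:]=b;cv2.imwrite('pics/crop1.png',o)
E
```

```text
flat1 [548.5 114.8 105.4]
flat2 [407.1 258.  125.6]
tall [631.2 188.5 142.8]
byst [ 415.5 -133.3   30.6]
panL [478.4 325.7  94.3]
panL2 [461.6 341.3  94.5]
panR [605.1 147.1  74.7]
panR2 [515.7  96.3  74.4]
house [516.2 221.   80.6]
bluetin [571.5  -2.9  29.9]
black [366.8  14.9  68.7]
mid [507.6 222.5  81.1]
bottle [786.2 365.6 246.2]
towelpole [816.2 134.8 197.8]
cam [ 308.7  164.6 1016.5]
68 82 4400 z 74.43281386503932 ((580.2844848632812, 156.31378173828125), (201.9925537109375, 129.17532348632812), 45.32158660888672)
88 102 6361 z 94.44484831586571 ((442.02947998046875, 293.6416015625), (202.07745361328125, 119.40103912353516), 45.2723503112793)
102 116 1269 z 105.42728177250673 ((549.4507446289062, 114.8236083984375), (65.94232940673828, 64.9527587890625), 0.5573998093605042)
120 134 1456 z 125.36530834907396 ((407.1457214355469, 257.9740295410156), (65.88706970214844, 65.77340698242188), 1.0600640773773193)
138 155 1002 z 143.60251401903804 ((619.0960083007812, 189.0747833251953), (56.78168487548828, 55.45176696777344), 1.0910173654556274)
```

View pics/crop1.png

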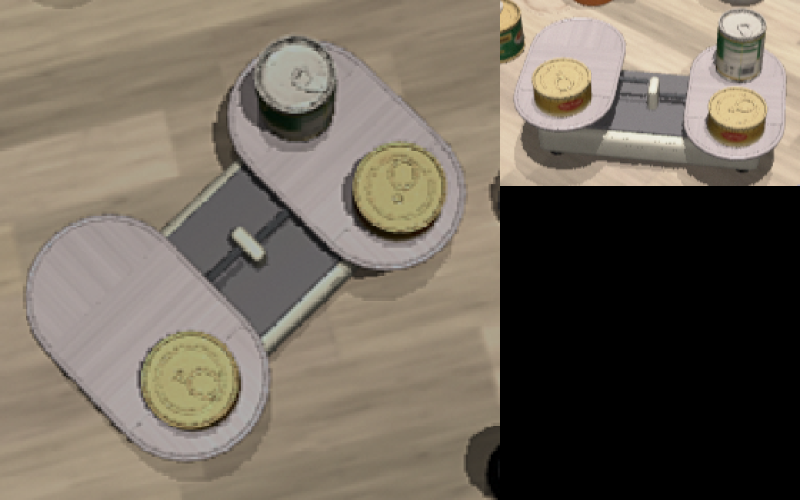

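The crop confirms it: the flat tin beside the tall tin (right of the crop, at (398,188)) is the one to move. It is at world (549,115), with its underside near z 75. The free half of the high pan is centred near (477,329), top at 95. Starting the approach.

Emit:
{"fn": "carry_out", "kwargs": {
  "moves": [
    {"dx": -0.036,"dy": -0.024,"dz": 0,"twist": 8},
    {"dx": -0.072,"dy": -0.048,"dz": 0,"twist": 16},
    {"dx": -0.108,"dy": -0.072,"dz": 0,"twist": 24},
    {"dx": -0.144,"dy": -0.096,"dz": 0,"twist": 32},
    {"dx": -0.18,"dy": -0.12,"dz": 0,"twist": 40}
  ],
  "grip": 0.095
}}

```text
t: 0.6
eef_pos: [367.2, 389.6, 214.5]
tcp_rot: [-3.141, 0.0, 2.027]
ft_force: [-0.2, 0.6, -0.2]
opening: 1.002
```

```bash
cat >>h.py <<'E'
def togo(x,y,z,jaw=-44.7):
    """shift (m, tool axes) and twist (deg) from here to a tool-down pose with jaws along the world angle jaw"""
    from cell import state
    from scipy.spatial.transform import Rotation as Ro
    s=state(); R=Ro.from_euler('xyz',s['tcp_rot']).as_matrix()
    d=R.T@(np.array([x,y,z])-s['eef_pos'])/1000
    a=np.degrees(np.arctan2(R[1,1],R[0,1])); tw=(a-jaw+90)%180-90
    print('t',s['t'],'pos',s['eef_pos'].round(1),'jaw',a.round(1),'-> d',d.round(4),'twist',tw.round(1),'(or +180)','F',np.round(s['ft_force'],1),'open',s['opening'],'q',np.round(s['joints'],2))
E
python3 -c "from h import *;togo(549,115,180)"
```

```text
t 0.6 pos [367.2 389.6 214.5] jaw 26.2 -> d [-0.3266  0.0422  0.0345] twist 70.9 (or +180) F [-0.2  0.6 -0.2] open 1.0017967913476358 q [ 0.69  0.36  1.78 -0.    1.    0.24]
```

Emit:
{"fn": "carry_out", "kwargs": {
  "moves": [
    {"dx": -0.036,"dy": 0.005,"dz": 0,"twist": 8},
    {"dx": -0.072,"dy": 0.01,"dz": 0,"twist": 16},
    {"dx": -0.108,"dy": 0.015,"dz": 0,"twist": 24},
    {"dx": -0.144,"dy": 0.02,"dz": 0,"twist": 32},
    {"dx": -0.18,"dy": 0.025,"dz": 0,"twist": 40}
  ]
}}

```text
t: 1.1
eef_pos: [469.9, 239.7, 214.5]
tcp_rot: [-3.141, 0.0, 1.329]
ft_force: [0.6, 0.8, 0.6]
opening: 0.998
```

```bash
python3 -c "from h import *;togo(549,115,180)"
```

```text
t 1.1 pos [469.9 239.7 214.5] jaw -13.9 -> d [-0.1021  0.1067  0.0345] twist 30.8 (or +180) F [0.6 0.8 0.6] open 0.9983522180601773 q [0.35 0.35 1.8  0.   0.99 0.59]
```

Emit:
{"fn": "carry_out", "kwargs": {
  "moves": [
    {"dx": -0.026,"dy": 0.027,"dz": 0,"twist": 7.7},
    {"dx": -0.052,"dy": 0.054,"dz": 0,"twist": 15.4},
    {"dx": -0.078,"dy": 0.08,"dz": 0.005,"twist": 23.1},
    {"dx": -0.102,"dy": 0.107,"dz": 0.02,"twist": 30.8},
    {"dx": -0.102,"dy": 0.107,"dz": 0.034,"twist": 30.8}
  ]
}}

```text
t: 1.6
eef_pos: [551.4, 113.8, 179.9]
tcp_rot: [3.141, -0.0, 0.789]
ft_force: [-0.5, 1.1, -0.5]
opening: 0.999
```

```bash
python3 - <<'E'
from h import *
from cell import *
togo(549,115,82)
i=camera_info('wrist');p,d=read_camera('wrist');np.savez('pics/w1.npz',p=p,d=d,**i);cv2.imwrite('pics/w1.png',p[:,:,::-1])
togo(549,115,82)
E
```

```text
t 1.6 pos [551.4 113.8 179.9] jaw -44.8 -> d [-0.0009 -0.0026  0.0979] twist -0.1 (or +180) F [-0.5  1.1 -0.5] open 0.9994360370675917 q [ 0.09  0.44  1.75 -0.    0.94  0.87]
t 1.65 pos [549.3 115.  177.6] jaw -44.6 -> d [ 0.     -0.      0.0956] twist 0.1 (or +180) F [-1.   0.6 -2.5] open 0.9981478472736887 q [ 0.09  0.44  1.76 -0.    0.94  0.87]
```

View pics/w1.png

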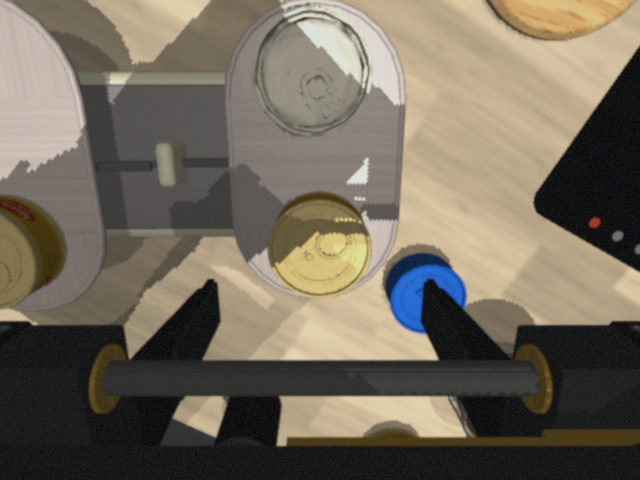

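Wrist view: the gold tin (319,247) is centred between the fingertips (213 and 430). The tall tin is at (312,72), off the jaw axis. The outer finger passes clear of the blue tin, whose top is only at z 33. Quick check of the tin's centre, then I descend.

```bash
python3 - <<'E'
from h import *
z=dict(np.load('pics/w1.npz'))
print(world(z,319,247),world(z,319,247,108))
E
```

```text
[552.96576051 116.07219912 106.05314726] [553.43289762 116.53962382 108.        ]
```

Emit:
{"fn": "carry_out", "kwargs": {
  "moves": [
    {"dx": 0,"dy": 0,"dz": 0.02},
    {"dx": 0,"dy": 0,"dz": 0.035},
    {"dx": 0,"dy": 0,"dz": 0.05}
  ]
}}

```text
schema error: expected keys dx, dy, dz, twist
```

Emit:
{"fn": "carry_out", "kwargs": {
  "moves": [
    {"dx": 0.001,"dy": 0,"dz": 0.025,"twist": 0},
    {"dx": 0.0015,"dy": 0.001,"dz": 0.05,"twist": 0},
    {"dx": 0.0015,"dy": 0.001,"dz": 0.07,"twist": 0},
    {"dx": 0.0015,"dy": 0.001,"dz": 0.085,"twist": 0},
    {"dx": 0.0015,"dy": 0.001,"dz": 0.095,"twist": 0}
  ]
}}

```text
t: 2.15
eef_pos: [550.6, 117.7, 84.7]
tcp_rot: [-3.141, 0.001, 0.798]
ft_force: [-0.3, -0.0, -0.4]
opening: 1.001
```

Emit:
{"fn": "carry_out", "kwargs": {
  "moves": [
    {"dx": 0,"dy": 0,"dz": 0,"twist": 0},
    {"dx": 0,"dy": 0,"dz": 0,"twist": 0},
    {"dx": 0,"dy": 0,"dz": 0,"twist": 0},
    {"dx": 0,"dy": 0,"dz": 0,"twist": 0},
    {"dx": 0,"dy": 0,"dz": 0,"twist": 0}
  ],
  "grip": 0.05
}}

```text
t: 2.65
eef_pos: [551.5, 117.3, 86.3]
tcp_rot: [3.141, -0.001, 0.797]
ft_force: [-0.2, -0.2, 3.2]
opening: 0.688
```

Emit:
{"fn": "carry_out", "kwargs": {
  "moves": [
    {"dx": 0,"dy": 0,"dz": 0,"twist": 0},
    {"dx": 0,"dy": 0,"dz": -0.01,"twist": 0},
    {"dx": 0,"dy": 0,"dz": -0.03,"twist": 0},
    {"dx": 0,"dy": 0,"dz": -0.06,"twist": 0},
    {"dx": 0,"dy": 0,"dz": -0.1,"twist": 0}
  ],
  "grip": 0.04
}}

```text
t: 3.15
eef_pos: [550.3, 117.2, 186.0]
tcp_rot: [-3.14, 0.002, 0.797]
ft_force: [0.3, -0.4, -0.8]
opening: 0.689
```

```bash
python3 - <<'E'
from h import *
from cell import *
i=camera_info('wrist');p,d=read_camera('wrist');cv2.imwrite('pics/w2.png',p[:,:,::-1])
togo(477.5,329,180)
E
```

```text
t 3.2 pos [552.9 117.5 193.1] jaw -44.3 -> d [ 0.0985 -0.2017  0.0128] twist 0.4 (or +180) F [ 1.8 -0.5  4.7] open 0.6892299594541356 q [0.09 0.43 1.74 0.   0.97 0.87]
```

View pics/w2.png

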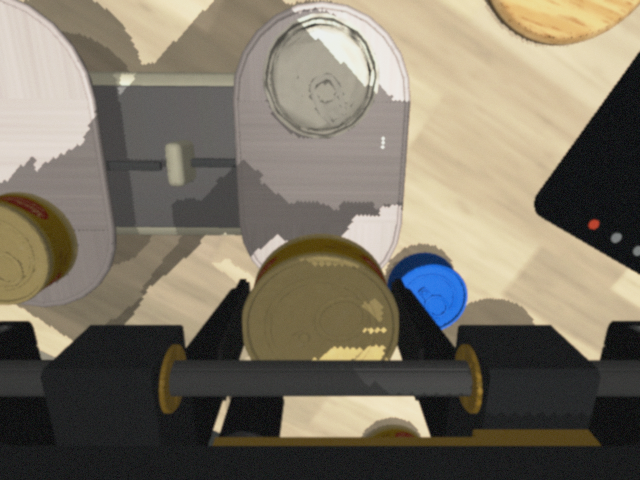

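The tin is held level between the fingers at (320,310), and the tall tin still stands on its pan at (320,75). Carrying it across.

Emit:
{"fn": "carry_out", "kwargs": {
  "moves": [
    {"dx": 0.01,"dy": -0.025,"dz": 0,"twist": 0},
    {"dx": 0.03,"dy": -0.065,"dz": 0,"twist": 0},
    {"dx": 0.05,"dy": -0.105,"dz": 0,"twist": 0},
    {"dx": 0.07,"dy": -0.145,"dz": 0,"twist": 0},
    {"dx": 0.09,"dy": -0.18,"dz": 0,"twist": 0}
  ]
}}

```text
t: 3.7
eef_pos: [484.2, 309.1, 186.2]
tcp_rot: [-3.142, -0.0, 0.797]
ft_force: [1.4, -1.0, -1.8]
opening: 0.688
```

Emit:
{"fn": "carry_out", "kwargs": {
  "moves": [
    {"dx": 0.0085,"dy": -0.02,"dz": 0.01,"twist": 0},
    {"dx": 0.0085,"dy": -0.02,"dz": 0.025,"twist": 0},
    {"dx": 0.0085,"dy": -0.02,"dz": 0.04,"twist": 0},
    {"dx": 0.0085,"dy": -0.02,"dz": 0.045,"twist": 0},
    {"dx": 0.0085,"dy": -0.02,"dz": 0.045,"twist": 0}
  ]
}}

```text
t: 4.2
eef_pos: [476.8, 327.3, 140.4]
tcp_rot: [-3.141, 0.001, 0.797]
ft_force: [-0.3, -0.2, -0.8]
opening: 0.686
```

```bash
python3 - <<'E'
from h import *
from cell import *
togo(477.5,329,106)
p,d=read_camera('top');z=dict(p=p,d=d,**camera_info('top'))
i=camera_info('wrist');p2,d2=read_camera('wrist')
togo(477.5,329,106)
ps,ds=read_camera('scene')
togo(477.5,329,106)
o=np.zeros((480,800,3),np.uint8);o[:,:400]=cv2.resize(p2,(400,300))[:,:,::-1].shape and np.vstack([cv2.resize(p2,(400,300)),np.zeros((180,400,3),np.uint8)])[:,:,::-1]
o[:400,400:]=cv2.resize(ps[130:330,200:400],(400,400))[:,:,::-1]
cv2.imwrite('pics/c3.png',o)
print(world(z,235,300),world(z,300,270))
E
```

```text
t 4.2 pos [476.8 327.3 140.4] jaw -44.3 -> d [ 0.0017 -0.0007  0.0344] twist 0.4 (or +180) F [-0.3 -0.2 -0.8] open 0.6862108665000327 q [0.49 0.51 1.76 0.   0.88 1.26]
t 4.3 pos [477.3 327.5 141.3] jaw -44.4 -> d [ 0.0012 -0.0009  0.0353] twist 0.3 (or +180) F [ 0.5 -0.8 -1. ] open 0.6877207390450832 q [0.49 0.51 1.75 0.   0.88 1.26]
t 4.35 pos [477.4 327.5 141.5] jaw -44.4 -> d [ 0.0011 -0.001   0.0355] twist 0.3 (or +180) F [-0.4 -0.8 -1.4] open 0.6865211909508353 q [0.49 0.51 1.75 0.   0.88 1.26]
[334.06973144 226.66807846 650.59411085] [422.58199605 218.06710035  94.14339142]
```

View pics/c3.png

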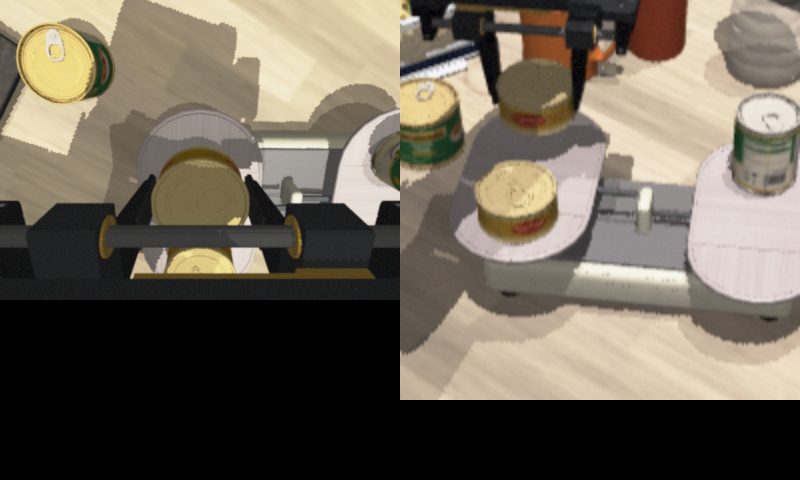

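The tin hangs above the free half of the high pan, clear of the other flat tin. Lowering it.

Emit:
{"fn": "carry_out", "kwargs": {
  "moves": [
    {"dx": 0.001,"dy": -0.001,"dz": 0.015,"twist": 0},
    {"dx": 0.001,"dy": -0.001,"dz": 0.025,"twist": 0},
    {"dx": 0.001,"dy": -0.001,"dz": 0.032,"twist": 0},
    {"dx": 0.001,"dy": -0.001,"dz": 0.034,"twist": 0},
    {"dx": 0.001,"dy": -0.001,"dz": 0.035,"twist": 0}
  ]
}}

```text
t: 4.85
eef_pos: [477.0, 328.9, 105.7]
tcp_rot: [-3.142, 0.0, 0.797]
ft_force: [-0.9, 0.0, -0.2]
opening: 0.684
```

```bash
python3 - <<'E'
from h import *
from cell import *
ps,ds=read_camera('scene')
togo(477.5,329,106)
cv2.imwrite('pics/s4.png',cv2.resize(ps[160:280,210:430],(770,420),interpolation=3)[:,:,::-1])
E
```

```text
t 4.9 pos [477.1 328.9 105.7] jaw -44.3 -> d [ 0.0003  0.0003 -0.0003] twist 0.4 (or +180) F [ 0.4 -0.3 -1.3] open 0.6884254042336548 q [0.49 0.56 1.78 0.   0.8  1.26]
```

View pics/s4.png

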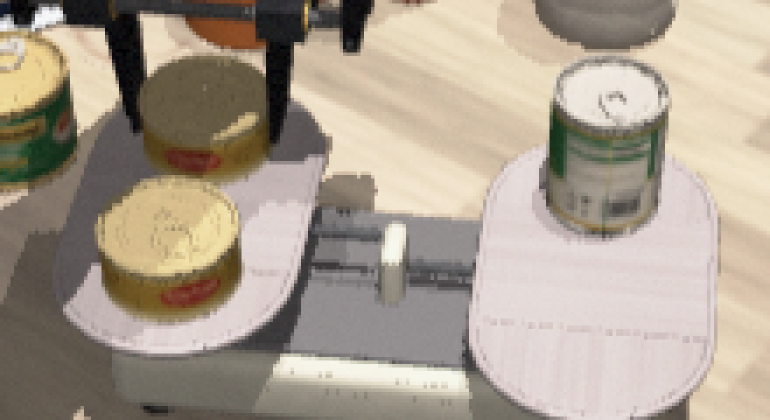

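The tin is just above or on the pan. I lower it 4 mm more, since the pan yields, and release.

Emit:
{"fn": "carry_out", "kwargs": {
  "moves": [
    {"dx": 0,"dy": 0,"dz": 0.002,"twist": 0},
    {"dx": 0,"dy": 0,"dz": 0.004,"twist": 0},
    {"dx": 0,"dy": 0,"dz": 0.004,"twist": 0}
  ]
}}

```text
t: 5.2
eef_pos: [477.0, 329.0, 101.6]
tcp_rot: [-3.142, -0.0, 0.797]
ft_force: [0.2, 0.1, 0.8]
opening: 0.687
```

Emit:
{"fn": "carry_out", "kwargs": {
  "moves": [
    {"dx": 0,"dy": 0,"dz": 0,"twist": 0},
    {"dx": 0,"dy": 0,"dz": 0,"twist": 0},
    {"dx": 0,"dy": 0,"dz": 0,"twist": 0},
    {"dx": 0,"dy": 0,"dz": 0,"twist": 0},
    {"dx": 0,"dy": 0,"dz": 0,"twist": 0}
  ],
  "grip": 0.094
}}

```text
t: 5.7
eef_pos: [477.0, 329.0, 101.7]
tcp_rot: [-3.142, -0.0, 0.797]
ft_force: [-0.4, -0.5, -0.7]
opening: 0.983
```

```bash
python3 - <<'E'
from h import *
from cell import *
ps,ds=read_camera('scene')
togo(477.5,329,106)
cv2.imwrite('pics/s5.png',cv2.resize(ps[160:280,210:430],(770,420),interpolation=3)[:,:,::-1])
E
```

```text
t 5.75 pos [477.  328.9 101.6] jaw -44.3 -> d [ 0.0004  0.0003 -0.0044] twist 0.4 (or +180) F [-0.3  0.5  0.3] open 0.9826051043086039 q [0.49 0.56 1.79 0.   0.79 1.26]
```

View pics/s5.png

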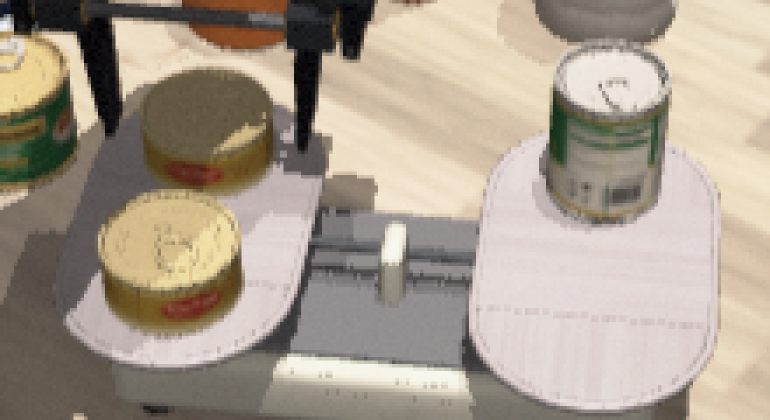

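The tin is released and upright, and the pans are moving to level. Retreating upward and outward.

Emit:
{"fn": "carry_out", "kwargs": {
  "moves": [
    {"dx": 0,"dy": 0,"dz": -0.02,"twist": 0},
    {"dx": 0,"dy": 0,"dz": -0.05,"twist": 0},
    {"dx": 0,"dy": 0,"dz": -0.08,"twist": 0},
    {"dx": 0,"dy": 0,"dz": -0.11,"twist": 0},
    {"dx": 0,"dy": 0,"dz": -0.14,"twist": 0}
  ]
}}

```text
t: 6.25
eef_pos: [476.8, 328.8, 242.9]
tcp_rot: [-3.142, -0.0, 0.797]
ft_force: [-0.3, -0.8, -0.2]
opening: 0.985
```

Emit:
{"fn": "carry_out", "kwargs": {
  "moves": [
    {"dx": 0,"dy": -0.04,"dz": 0,"twist": 0},
    {"dx": 0,"dy": -0.08,"dz": 0,"twist": 0},
    {"dx": 0,"dy": -0.12,"dz": 0,"twist": 0},
    {"dx": 0,"dy": -0.16,"dz": 0,"twist": 0},
    {"dx": 0,"dy": -0.18,"dz": 0,"twist": 0}
  ]
}}

```text
t: 6.75
eef_pos: [346.0, 456.3, 241.8]
tcp_rot: [-3.141, -0.0, 0.799]
ft_force: [0.3, -0.6, -0.3]
opening: 0.991
```

Emit:
{"fn": "carry_out", "kwargs": {
  "moves": [
    {"dx": 0,"dy": 0,"dz": 0,"twist": 0},
    {"dx": 0,"dy": 0,"dz": 0,"twist": 0},
    {"dx": 0,"dy": 0,"dz": 0,"twist": 0},
    {"dx": 0,"dy": 0,"dz": 0,"twist": 0},
    {"dx": 0,"dy": 0,"dz": 0,"twist": 0}
  ]
}}

```text
t: 7.25
eef_pos: [348.9, 454.2, 241.6]
tcp_rot: [3.142, -0.0, 0.796]
ft_force: [0.2, 1.1, 0.0]
opening: 0.988
```

```bash
python3 - <<'E'
from h import *
from cell import *
np.set_printoptions(precision=1,suppress=True)
ps,ds=read_camera('scene');z=dict(p=ps,d=ds,**camera_info('scene'))
for u,v in [(280,200),(290,230),(380,220),(355,250),(384,186),(259,228),(269,193)]: print(u,v,world(z,u,v,r=1))
p,d=read_camera('top');t=dict(p=p,d=d,**camera_info('top'))
for u,v in [(290,260),(285,300),(345,165),(375,217),(365,193)]: print('top',u,v,world(t,u,v,r=1))
togo(477.5,329,106)
o=np.zeros((480,800,3),np.uint8)
o[:400,:400]=cv2.resize(p[120:320,200:400],(400,400))[:,:,::-1];o[:400,400:]=cv2.resize(ps[130:330,220:420],(400,400))[:,:,::-1]
cv2.imwrite('pics/f6.png',o)
E
```

```text
280 200 [475.2 295.8 116.9]
290 230 [464.3 252.2  84.7]
380 220 [597.1 171.3  93.2]
355 250 [523.4 149.   82.5]
384 186 [610.9 183.  154. ]
259 228 [408.4 259.  115.9]
269 193 [470.9 323.5 116.5]
top 290 260 [439.8 235.3  85.7]
top 285 300 [374.6 241.6  85.8]
top 345 165 [602.3 147.3  83.5]
top 375 217 [513.4  97.1  84.7]
top 365 193 [554.1 113.6  84.1]
t 7.35 pos [348.6 454.4 241.7] jaw -44.4 -> d [0.  0.2 0.1] twist 0.3 (or +180) F [-0.2 -0.4  0.2] open 0.9869283144665978 q [0.8 0.4 1.7 0.  1.1 1.6]
```

View pics/f6.png

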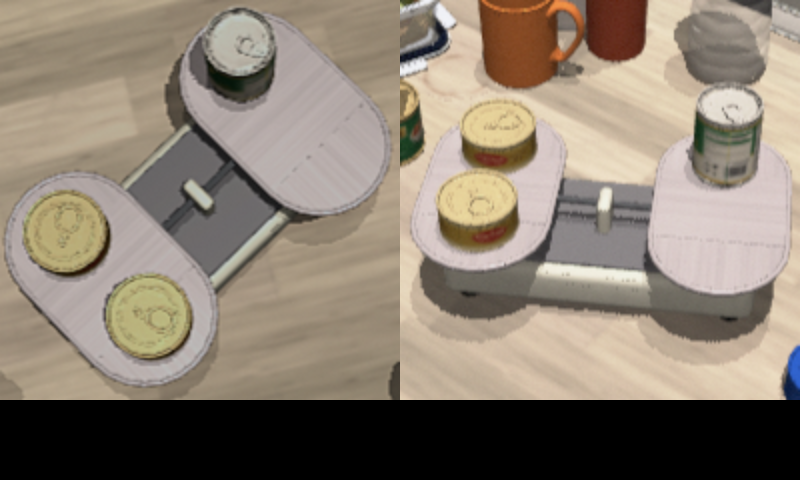

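All three tins stand upright on the pans (flat tins at crop (65,232) and (148,315), tall tin at (240,40)). The pans read about 85.7 and 84.1. I wait half a second, remeasure, and hand in if it holds.

Emit:
{"fn": "carry_out", "kwargs": {
  "moves": [
    {"dx": 0,"dy": 0,"dz": 0,"twist": 0},
    {"dx": 0,"dy": 0,"dz": 0,"twist": 0},
    {"dx": 0,"dy": 0,"dz": 0,"twist": 0},
    {"dx": 0,"dy": 0,"dz": 0,"twist": 0},
    {"dx": 0,"dy": 0,"dz": 0,"twist": 0}
  ]
}}

```text
t: 7.85
eef_pos: [348.2, 454.8, 241.7]
tcp_rot: [-3.142, -0.0, 0.797]
ft_force: [0.1, -0.6, 0.3]
opening: 0.99
```

```bash
python3 - <<'E'
from h import *
from cell import *
p,d=read_camera('top');t=dict(p=p,d=d,**camera_info('top'))
m=lambda L:np.mean([world(t,u,v,r=3)[2] for u,v in L])
a,b=m([(290,260),(255,258),(260,250),(285,300)]),m([(345,165),(375,217),(365,193),(350,180)])
f=m([(233,236),(273,277)]);print(a,b,f,state()['t'])
if abs(a-b)<2.5: job_done();print('done')
E
```

```text
84.82716058257878 84.06212223587835 116.50607078304405 7.9
the job is handed in; nothing more can be done
done
```

I moved the flat fish tin that stood beside the tall tin onto the free half of the other pan, so one pan holds two flat tins and the other only the tall tin. I handed the job in at 7.9 s.

**Level check:** the pans last measured 84.8 and 84.1 mm against 85 mm when level. That difference is within the camera's accuracy of about 2 mm. An earlier reading, 0.55 s before, was 85.7 and 84.1 mm while they were still settling.

**Tins and arm:** the last picture showed all three tins standing upright on the pans. The gripper was well clear of them.

**Force:** the wrist force readings stayed below about 5 N. No check failed.

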